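# Find the loaded stone tin

### The arm

A 7-joint arm with a two-finger parallel gripper is mounted at the origin on the work surface. World frame = base frame: x ahead of the robot, y to its left, z up, the work surface at z = 0. Lengths are in m, angles in rad, forces in N, time in s.
With the tool pointing down it reaches from about 0.425 to 0.875 m from the base axis. Payload 4.7 kg.
Tool frame: the origin (TCP) lies on the centre line of the jaws, within the pads' length; the fingertips stand ahead of it and the grasp point (between the pads) lies 2 mm behind it (nose_length is the z of the fingertips in the tool frame, in m); z points along the fingers, y is the line along which they close (so a half turn about z gives the same grasp; the last joint's range is limited). The gripper opens to 87 mm and grips with 3 to 60 N. Pads are 19 mm wide; open, the fingers measure 117 mm over their backs; the gripper's body (75 mm by 190 mm) begins 51 mm behind the grasp point.
Start: joints at [1.156, 0.321, -0.07, 1.45, 0.023, 1.371, -0.057], TCP at [0.27, -0.591, 0.24] pointing down, gripper open.
Joint ranges: [-2.86, 2.86], [-0.3, 2.09], [-1.38, 1.24], [0.06, 2.45], [-1.56, 4.7], [0.09, 2.05], [-2.69, 2.69]. Speed limits (rad/s): [2.57, 2.57, 3.14, 3.14, 3.14, 3.14, 3.14].

### API

Orientations are given as a rotation vector (axis times angle).
In Python, from bench import * gives the robot as it stands.
- The arm moves only by the tool send_rows, never from a script. Its arguments are lists of equal length, an entry for each row: "xyz": the shift along the tool's x, y, z in mm, a list of three; "dr": the turn, a rotation vector about the tool's x, y, z in rad, a list of three. A call has exactly 10 rows; each row is the pose to reach, as a shift and turn from the pose commanded when the call began, along the tool's axes at that moment; what a row does not reach only later rows make up. A row lasts 1/12 s, in which the tool goes at most 41.7 mm and 7.16 degrees, less where a joint would pass 70% of its speed; a pose out of reach is approached as far as the arm can. A call with a gripper value outside its range is refused whole. "jaw" is the finger opening in mm, from 0 to 87, set as the call begins (left out, the last holds). The fingers move at their own pace and stop on an object; "grip_force" is the grip in N (left out, the last holds). Time passes only in rows, so rows that repeat a pose let the fingers close, or fill a call up. It gives the time, the measured TCP pose, the force, the opening and the grip force at its end, in the units of the state.
- get_state(): the state, without advancing time (a new reading comes with each control period).
- get_image(name): name is "scene" or "side" or "wrist"; returns the picture (400x640x3 uint8, red, green, blue); there is no depth.
- calibration(name): a dict with "vfov" (degrees; the focal length in pixels is half the picture's height over the tangent of half this angle, whatever the lens; pixels are square), "cx", "cy" (the principal point, pixels), "rvec" (rotation vector, rad) and "tvec" (3), from world to camera coordinates, as OpenCV has them; the wrist camera has in their place "hand_eye" (4x4, takes a point from camera to tool coordinates, whose origin is the TCP and whose axes are the flange's). Camera axes: x right, y down, z forward; pixel columns grow to the right and rows downward; lengths in m; the calibration is good to about 2 mm. A picture is of the moment at which its call begins: read the wrist's pose just before it. calibration takes no time and is no camera call.
- close_job(): hands the job in; it is judged then, once.
The state is a dict: "time": time; "joint_positions": joint angles; "qd": joint speeds; "joint_torque": joint torques, N m; "position": TCP position; "tool_rot": TCP orientation; "ft_force": force on the tool from outside, world axes, zero at the start; "torque": the same for the moment, N m; "grip_width": opening from 0.0 (shut) to 1.0 (fully open); "grip_force": force on a finger pad.
Only numpy, scipy, OpenCV 4.12 (cv2) and the standard library are available. Lean on these libraries where they do the work, as an engineer would, in place of code of your own. Each camera call takes 0.05 s, during which the arm holds its last target. There are 200 camera calls.

### The job

One of the four look-alike tins on the bench is full of stone blanks, the other three hold only packing foam. Lift them by the bars on their lids to find the heavy one, and stand it gently on the floor of the empty cardboard tray beside the tins. Put any light tin you lifted back upright where it stood, keep all the tins upright, and do not disturb the turned handle, the wooden ring or the polishing block.

Things in the scene. Friction and masses are not known exactly. Their poses are not given: they have to be found in the camera images.
- tin_a: closed square tin of plain grey metal, 87 x 87 mm, lid top 65 mm high; origin: centre of its underside, z up, x along the wooden pull bar on the lid. Bar: centred, 68 mm long (x), 12 mm thick (y), 93 to 107 mm above the origin, on two posts 28 mm either side of the centre, clear below down to the lid. The lid does not come off
- tin_b: same look, sizes and axes as tin_a. The three light tins weigh 0.18 to 0.25 kg each, the loaded one 0.60 to 0.83 kg; which of the four is loaded, and where each stands, differs every time
- tin_c: same look, sizes and axes as tin_a. The three light tins weigh 0.18 to 0.25 kg each, the loaded one 0.60 to 0.83 kg; which of the four is loaded, and where each stands, differs every time
- tin_d: same look, sizes and axes as tin_a. The three light tins weigh 0.18 to 0.25 kg each, the loaded one 0.60 to 0.83 kg; which of the four is loaded, and where each stands, differs every time
- tray: open empty shallow tray of brown cardboard, fixed to the bench, 200 mm (x) by 180 mm (y) outside, rim 32 mm high, walls and floor 5 mm thick; it lies on the robot's side of the tins, to the left or to the right. Origin: centre of the underside; x and y along its sides, z up
- turned_handle: turned dark wooden handle standing on end, 48 mm across, 85 mm tall, origin at the centre of its underside; loose bystander, to be left where it is
- big_bead: dark wooden ring lying flat, 64 mm across, 22 mm high, origin at the centre of its underside; loose bystander, to be left where it is
- wax_block: reddish-brown polishing block, 110 x 50 x 35 mm, origin at the centre of its underside, x along it; loose bystander, to be left where it is
There are look-alikes about, which are no part of the job. Leave any blue or red look-alike of the tin_d alone.

How it is judged:
On the way:
1. a tin is lifted clear of the bench (height (world z) of any of tin_a, tin_b, tin_c, tin_d above 0.015 m), for 0.15 s.
At the end, for the whole second after the job is handed in: The loaded tin (the one that weighs on the tray with more than 4.2 N) stands at rest and upright (within 0.08 rad) on the tray's floor, inside its walls; the three light tins stand upright (within 0.08 rad), at rest, each within 50 mm of where it was at the start (((z of tin_a in the frame of tray between 0 and 0.012 m and horizontal distance between tin_a and tray below 0.085 m and angle between each of tin_a, tin_b, tin_c, tin_d's own z axis and vertical below 0.08 rad and contact force between tin_a and tray above 4.2 N and linear speed of each of tin_a, tin_b, tin_c, tin_d below 0.02 m/s and distance of each of tin_b, tin_c, tin_d from where it was at the start of the episode below 0.05 m) or (z of tin_b in the frame of tray between 0 and 0.012 m and horizontal distance between tin_b and tray below 0.085 m and angle between each of tin_b, tin_a, tin_c, tin_d's own z axis and vertical below 0.08 rad and contact force between tin_b and tray above 4.2 N and linear speed of each of tin_b, tin_a, tin_c, tin_d below 0.02 m/s and distance of each of tin_a, tin_c, tin_d from where it was at the start of the episode below 0.05 m) or (z of tin_c in the frame of tray between 0 and 0.012 m and horizontal distance between tin_c and tray below 0.085 m and angle between each of tin_c, tin_a, tin_b, tin_d's own z axis and vertical below 0.08 rad and contact force between tin_c and tray above 4.2 N and linear speed of each of tin_c, tin_a, tin_b, tin_d below 0.02 m/s and distance of each of tin_a, tin_b, tin_d from where it was at the start of the episode below 0.05 m) or (z of tin_d in the frame of tray between 0 and 0.012 m and horizontal distance between tin_d and tray below 0.085 m and angle between each of tin_d, tin_a, tin_b, tin_c's own z axis and vertical below 0.08 rad and contact force between tin_d and tray above 4.2 N and linear speed of each of tin_d, tin_a, tin_b, tin_c below 0.02 m/s and distance of each of tin_a, tin_b, tin_c from where it was at the start of the episode below 0.05 m))); the robot touches nothing.
It fails at once if a tin is tipped by more than 0.6 rad (angle between any of tin_a, tin_b, tin_c, tin_d's own z axis and vertical above 0.6 rad).
It fails at once if a tin is dropped or slammed into the tray (faster than 0.7 m/s within 40 mm above its floor) ((horizontal distance between tin_a and tray below 0.1 m and z of tin_a in the frame of tray below 0.045 m and linear speed of tin_a above 0.7 m/s) or (horizontal distance between tin_b and tray below 0.1 m and z of tin_b in the frame of tray below 0.045 m and linear speed of tin_b above 0.7 m/s) or (horizontal distance between tin_c and tray below 0.1 m and z of tin_c in the frame of tray below 0.045 m and linear speed of tin_c above 0.7 m/s) or (horizontal distance between tin_d and tray below 0.1 m and z of tin_d in the frame of tray below 0.045 m and linear speed of tin_d above 0.7 m/s)).
It fails at once if a loose bystander (turned handle, wooden ring, polishing block) is moved by more than 40 mm (distance of any of turned_handle, big_bead, wax_block from where it was at the start of the episode above 0.04 m).
It also fails if it takes over 72 s, if anything falls off the work surface, if the arm or the gripper's body presses on something with over 40 N, if the wrist force passes 120 N, or if a joint passes its speed limit or range.

## Working session

There is one attempt and no reset: what is moved stays moved. The work goes in short steps, Python scripts to look and compute and a tool call to move; the robot and the scene stay as the last step left them, time stands still between calls to the robot, and variables do not carry over. Pictures are saved under pics/ and viewed, at most 10 in all, crops included, and the job is handed in when it is done.

Besides the shell and the picture viewer there is one more tool, called after "Call:" as name(argument=value, ...) on one line, values as JSON. send_rows: Moves the arm, as the interface text tells. Its arguments: {"type":"object","properties":{"xyz":{"type":"array"},"dr":{"type":"array"},"jaw":{"type":"number"},"grip_force":{"type":"number"}},"required":["xyz","dr"]}

```bash
mkdir -p pics
python3 - <<'E'
from bench import *
import cv2
s=get_state();print(s)
for n in("scene","side"):
    cv2.imwrite(f"pics/{n}0.png",get_image(n)[:,:,::-1]);print(calibration(n))
print(calibration("wrist"))
try: print(nose_length)
except Exception as e: print(e)
E
```

```text
{'time': 0.0, 'joint_positions': array([ 1.1560801 ,  0.32182373, -0.07008835,  1.45164554,  0.02260923,
        1.37079385, -0.05689838]), 'qd': array([-6.34493096e-04, -1.86710457e-03, -1.11604749e-03, -7.23492748e-04,
        7.56096901e-05,  9.82988571e-04,  1.74006055e-03]), 'joint_torque': array([ 3.13586479e-04, -4.91283774e+01, -4.03807629e-01, -3.12527382e+01,
       -6.38326071e-02,  4.35631745e-02,  1.82720810e-04]), 'position': array([ 0.27001078, -0.59070669,  0.23847582]), 'tool_rot': array([-3.06787208e+00, -6.68104187e-01,  7.88701615e-04]), 'ft_force': array([-0.22001589, -1.34172306,  0.33111565]), 'torque': array([ 0.03618313, -0.01155103,  0.01574331]), 'grip_force': 0.0, 'grip_width': 0.9991410889116616}
{'vfov': 56.535398929615745, 'cx': 315.5531695860135, 'cy': 201.53480350352703, 'rvec': array([ 2.06567843,  1.2355067 , -0.52900211]), 'tvec': array([-0.13199858, -0.28369037,  1.57593403])}
{'vfov': 53.439824610362905, 'cx': 320.45517358608396, 'cy': 210.46524254454962, 'rvec': array([ 0.29086076, -2.67562594,  1.45929615]), 'tvec': array([0.44053183, 0.13370949, 1.02189103])}
{'vfov': 66.92433724816092, 'cx': 318.33711994779054, 'cy': 197.4966193105314, 'hand_eye': array([[-2.71968698e-04, -9.58594565e-01, -2.84774273e-01,
         7.75248889e-02],
       [ 9.99999952e-01, -3.03361806e-04,  6.61305983e-05,
        -5.05092041e-04],
       [-1.49782070e-04, -2.84774241e-01,  9.58594601e-01,
        -1.44761345e-01],
       [ 0.00000000e+00,  0.00000000e+00,  0.00000000e+00,
         1.00000000e+00]])}
0.017
```

View pics/scene0.png

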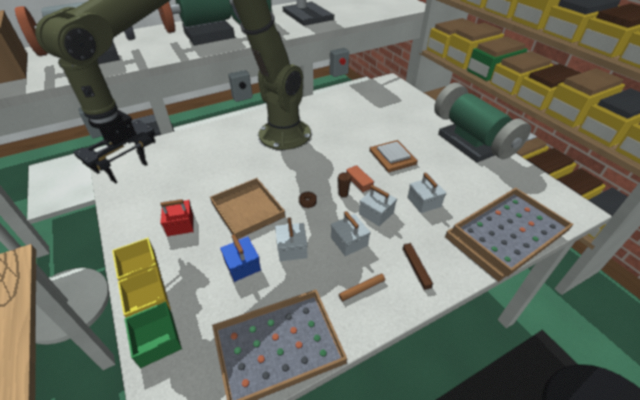

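View pics/side0.png

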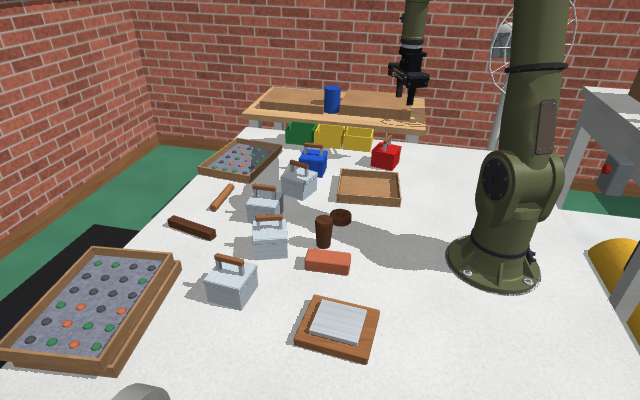

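The scene view shows grey tins near (292,240), (350,233), (378,205) and (427,193). It also shows the tray at (248,207), the blue decoy at (240,260), the ring at (308,199), the handle at (344,185) and the block at (360,177). I'll enlarge it for accurate pixel positions.

Run:
```python
import cv2
a=cv2.imread("pics/scene0.png")[150:300,200:460]
cv2.imwrite("pics/sc.png",cv2.resize(a,None,fx=3,fy=3,interpolation=cv2.INTER_CUBIC))
a=cv2.imread("pics/side0.png")[140:320,190:420]
cv2.imwrite("pics/sd.png",cv2.resize(a,None,fx=3.3,fy=3.3,interpolation=cv2.INTER_CUBIC))
```

```text
(no output)
```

View pics/sd.png

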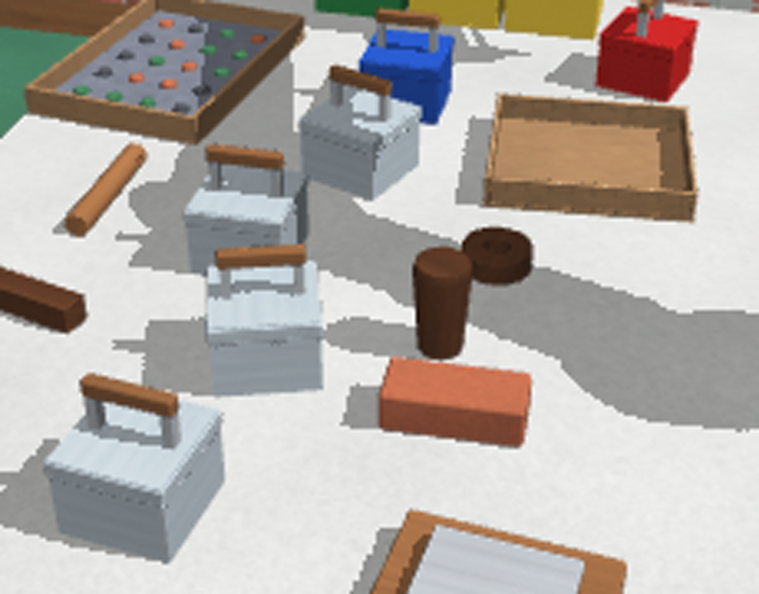

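View pics/sc.png

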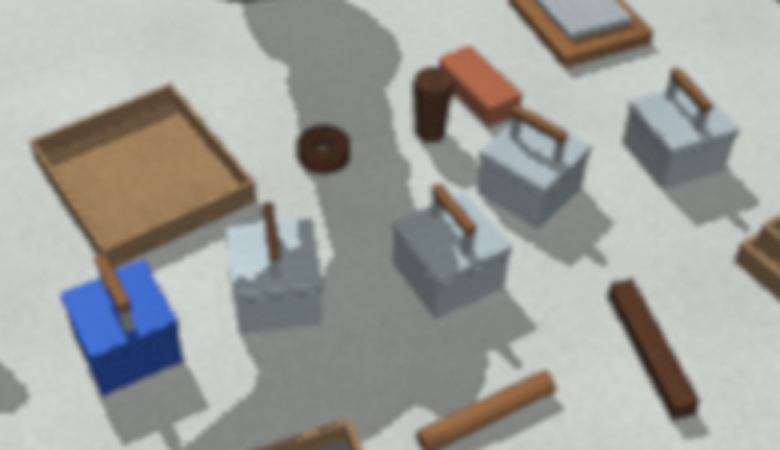

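The crops give both bar ends for each tin and the tray rim corners, and I can locate everything from those.

```bash
cat > h.py <<'E'
import numpy as np,cv2
from bench import *
def ray(c,uv,z,crop=None):
    k=calibration(c);f=200/np.tan(np.radians(k["vfov"])/2)
    if crop: uv=[crop[0]+uv[0]/crop[2],crop[1]+uv[1]/crop[2]]
    R=cv2.Rodrigues(k["rvec"])[0];d=R.T@[(uv[0]-k["cx"])/f,(uv[1]-k["cy"])/f,1];o=-R.T@k["tvec"]
    return (o+d*(z-o[2])/d[2])[:2]
E
python3 - <<'E'
from h import *
np.set_printoptions(precision=3,suppress=True)
SD=(190,140,3.3);SC=(200,150,3)
sd=[((331,76),(391,87)),((207,154),(283,160)),((217,258),(305,255)),((82,384),(178,405))]
sc=[((268,206),(275,257)),((437,190),(471,231)),((515,114),(564,136)),((675,73),(707,108))]
for i in range(4):
    for c,L,k in(("side",sd,SD),("scene",sc,SC)):
        a,b=[ray(c,p,.1,k) for p in L[i]];print(i+1,c,(a+b)/2,np.linalg.norm(a-b),np.degrees(np.arctan2(*(b-a)[::-1])))
print("tray",[ray("scene",p,.032,SC) for p in((33,143),(170,88),(252,185),(107,252))])
print("tray side",[ray("side",p,z,SD) for p,z in(((498,95),.032),((692,106),.032),((487,205),0),((695,218),0))])
print("handle",ray("side",(442,260),.085,SD),ray("scene",(433,78),.085,SC))
print("ring",ray("side",(497,243),.022,SD),ray("scene",(323,143),.022,SC))
print("block",[ray("side",p,.035,SD) for p in((393,362),(530,376),(523,412),(382,395))])
print("blue",ray("scene",(114,282),.1,SC))
print(cv2.Rodrigues(get_state()["tool_rot"])[0])
E
```

```text
1 side [ 0.568 -0.229] 0.06169052905215267 171.83773483158717
1 scene [ 0.571 -0.236] 0.06600745403878414 -19.51431140192603
2 side [ 0.628 -0.065] 0.06635665920886737 -175.14780190732992
2 scene [ 0.63  -0.068] 0.061816796106923845 0.1540382474525235
3 side [0.567 0.077] 0.06630617163991251 -162.96247997554298
3 scene [0.569 0.075] 0.05827615365728297 25.837437791220456
4 side [0.601 0.251] 0.06917918247263939 175.32245906405058
4 scene [0.602 0.251] 0.061882646776253235 -7.443478352447618
tray [array([ 0.267, -0.392]), array([ 0.252, -0.221]), array([ 0.444, -0.203]), array([ 0.46 , -0.373])]
tray side [array([ 0.455, -0.366]), array([ 0.254, -0.391]), array([ 0.436, -0.198]), array([ 0.24 , -0.221])]
handle [0.437 0.028] [0.437 0.027]
ring [ 0.412 -0.101] [ 0.412 -0.101]
block [array([0.459, 0.099]), array([0.355, 0.092]), array([0.354, 0.134]), array([0.458, 0.139])]
blue [ 0.559 -0.389]
[[ 0.909  0.416 -0.001]
 [ 0.416 -0.909  0.002]
 [-0.    -0.002 -1.   ]]
```

Call:
send_rows(xyz=[[40,-19,0],[80,-38,0],[120,-57,0],[160,-76,0],[200,-95,0],[240,-114,0],[280,-133,0],[320,-152,0],[355,-170,0],[380,-182,0]], dr=[[0,0,0.07],[0,0,0.14],[0,0,0.22],[0,0,0.3],[0,0,0.38],[0,0,0.46],[0,0,0.54],[0,0,0.62],[0,0,0.674],[0,0,0.674]], jaw=50, grip_force=30)

```text
time: 0.93
position: [0.5378, -0.2694, 0.2393]
tool_rot: [3.117, -0.388, -0.001]
ft_force: [0.1, 0.1, 0.9]
grip_width: 0.574
grip_force: 0.0
```

```bash
cat >> h.py <<'E'
def wray(s,uv,z):
    k=calibration("wrist");f=200/np.tan(np.radians(k["vfov"])/2)
    H=k["hand_eye"];R=cv2.Rodrigues(s["tool_rot"])[0]
    o=R@H[:3,3]+s["position"];d=R@H[:3,:3]@[(uv[0]-k["cx"])/f,(uv[1]-k["cy"])/f,1]
    return (o+d*(z-o[2])/d[2])[:2]
def goal(s,xy,z,phi):
    "move in tool axes to world xy,z with tool x at phi deg"
    R=cv2.Rodrigues(s["tool_rot"])[0]
    Rt=cv2.Rodrigues(np.array([0,0,np.radians(phi)]))[0]@np.diag([1,-1,-1])
    print("xyz mm",np.round(R.T@(np.r_[xy,z]-s["position"])*1000,1),"dr",np.round(cv2.Rodrigues(R.T@Rt)[0].ravel(),4))
def st():
    s=get_state();print(round(s["time"],2),"pos",s["position"].round(4),"ft",s["ft_force"].round(2),"w",round(s["grip_width"]*87,1),"gf",round(s["grip_force"],1));return s
E
python3 - <<'E'
from h import *
s=st();im=get_image("wrist");cv2.imwrite("pics/w1.png",im[:,:,::-1])
print(s["tool_rot"]);goal(s,(.57,-.232),.2,-14)
E
```

```text
0.93 pos [ 0.5378 -0.2694  0.2393] ft [0.07 0.15 0.91] w 50.0 gf 0.0
[ 3.11741440e+00 -3.88121074e-01 -9.32166927e-04]
xyz mm [ 22.  -44.2  39.2] dr [ 0.0002  0.0006 -0.0034]
```

View pics/w1.png

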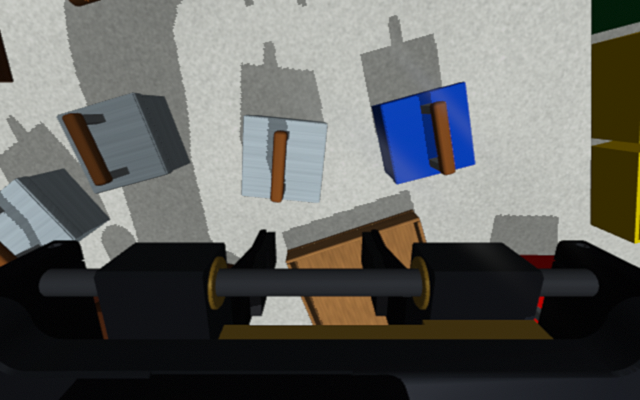

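The wrist view shows tin 1's bar from (280,133) to (277,200), and tin 2's bar from (73,118) to (104,182).

Run:
```python
from h import *
s=st()
for a,b in(((280,133),(277.5,200)),((73,118),(104,182))):
    p,q=wray(s,a,.105),wray(s,b,.105);d=p-q;phi=np.degrees(np.arctan2(d[1],d[0]))
    print((p+q)/2,np.linalg.norm(d),phi);goal(s,(p+q)/2,.098,phi)
```

```text
0.98 pos [ 0.5444 -0.2587  0.2392] ft [5.73 6.95 1.1 ] w 50.4 gf 0.0
[ 0.57649584 -0.22721559] 0.0636028336759081 -17.581523318091588
xyz mm [ 23.6 -36.9 141.6] dr [-0.0077 -0.0023  0.074 ]
[ 0.63188069 -0.0602905 ] 0.06116066152602728 1.9351839359470673
xyz mm [  39.  -212.1  143. ] dr [-0.0072 -0.0036 -0.2666]
```

Call:
send_rows(xyz=[[8,-14,0],[17,-28,5],[22,-36,25],[22,-36,50],[22,-36,75],[22,-36,98],[22,-36,117],[22,-36,130],[22,-36,138],[22,-36,141]], dr=[[0,0,0.044],[0,0,0.044],[0,0,0.044],[0,0,0.044],[0,0,0.044],[0,0,0.044],[0,0,0.044],[0,0,0.044],[0,0,0.044],[0,0,0.044]])

```text
time: 1.82
position: [0.5665, -0.2416, 0.0971]
tool_rot: [-3.108, 0.453, 0.003]
ft_force: [-0.1, -0.6, 1.0]
grip_width: 0.573
grip_force: 0.0
```

Run:
```python
from h import *
s=st();im=get_image("wrist");cv2.imwrite("pics/w2.png",im[:,:,::-1]);goal(s,(.57,-.238),.098,-16.5)
```

```text
1.82 pos [ 0.5665 -0.2416  0.0971] ft [-0.08 -0.58  0.98] w 49.8 gf 0.0
xyz mm [ 2.3 -4.4 -0.9] dr [-0.0002  0.0022 -0.0013]
```

View pics/w2.png

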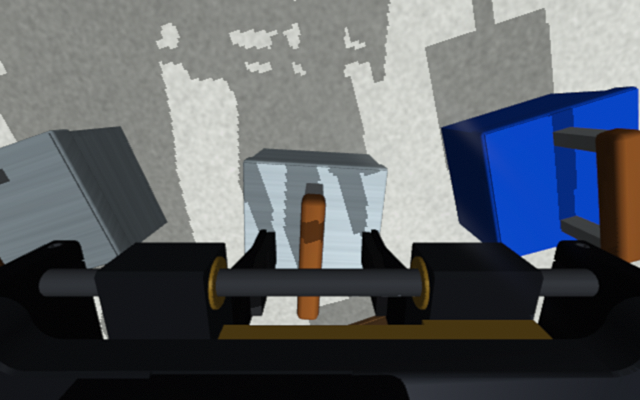

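The bar lies centred between the fingers and aligned with them (columns 303–325), so I can close on it.

Call:
send_rows(xyz=[[1,-3,0],[1,-3,0],[1,-3,0],[1,-3,0],[1,-3,0],[1,-3,0],[1,-3,0],[1,-3,0],[1,-3,0],[1,-3,0]], dr=[[0,0,0],[0,0,0],[0,0,0],[0,0,0],[0,0,0],[0,0,0],[0,0,0],[0,0,0],[0,0,0],[0,0,0]], jaw=0, grip_force=40)

```text
time: 2.7
position: [0.5692, -0.2389, 0.0986]
tool_rot: [-3.109, 0.453, -0.0]
ft_force: [0.5, 1.1, 1.0]
grip_width: 0.136
grip_force: 39.7
```

Call:
send_rows(xyz=[[0,0,-3],[0,0,-8],[0,0,-14],[0,0,-20],[0,0,-25],[0,0,-28],[0,0,-30],[0,0,-30],[0,0,-30],[0,0,-30]], dr=[[0,0,0],[0,0,0],[0,0,0],[0,0,0],[0,0,0],[0,0,0],[0,0,0],[0,0,0],[0,0,0],[0,0,0]])

```text
time: 3.53
position: [0.5689, -0.239, 0.1282]
tool_rot: [-3.109, 0.453, 0.001]
ft_force: [0.3, -0.2, -1.1]
grip_width: 0.131
grip_force: 39.7
```

Run:
```python
from h import *
s=st()
print(s["torque"],s["tool_rot"])
```

```text
3.53 pos [ 0.5689 -0.239   0.1282] ft [ 0.35 -0.22 -1.06] w 11.4 gf 39.7
[0.0773465  0.061721   0.01701579] [-3.10877444e+00  4.52640539e-01  8.27556208e-04]
```

The force changed by about 2.1 N, so tin 1 is light. I'll set it back, open, rise and move to tin 2.

Call:
send_rows(xyz=[[0,0,3],[0,0,8],[0,0,14],[0,0,20],[0,0,24],[0,0,27],[0,0,29],[0,0,30],[0,0,30],[0,0,30]], dr=[[0,0,0],[0,0,0],[0,0,0],[0,0,0],[0,0,0],[0,0,0],[0,0,0],[0,0,0],[0,0,0],[0,0,0]])

```text
time: 4.37
position: [0.5693, -0.2393, 0.0987]
tool_rot: [3.108, -0.453, 0.001]
ft_force: [-0.3, -0.6, -3.0]
grip_width: 0.134
grip_force: 39.7
```

Call:
send_rows(xyz=[[0,0,0],[0,0,0],[0,0,0],[0,0,0],[0,0,-10],[0,0,-30],[0,0,-55],[0,0,-80],[0,0,-95],[0,0,-100]], dr=[[0,0,0],[0,0,0],[0,0,0],[0,0,0],[0,0,0],[0,0,0],[0,0,0],[0,0,0],[0,0,0],[0,0,0]], jaw=50)

```text
time: 5.2
position: [0.5709, -0.2397, 0.203]
tool_rot: [3.107, -0.452, 0.01]
ft_force: [0.1, -0.2, -0.3]
grip_width: 0.571
grip_force: 0.0
```

Run:
```python
from h import *
s=st();goal(s,(.628,-.068),.198,2.5)
```

```text
5.2 pos [ 0.5709 -0.2397  0.203 ] ft [ 0.06 -0.15 -0.34] w 49.7 gf 0.0
xyz mm [   5.7 -180.9    4.9] dr [ 0.0019 -0.0062 -0.3328]
```

Call:
send_rows(xyz=[[0,-15,0],[1,-40,0],[2,-70,0],[3,-100,0],[4,-130,0],[5,-155,0],[5,-170,0],[6,-177,0],[6,-180,0],[6,-180,0]], dr=[[0,0,-0.03],[0,0,-0.08],[0,0,-0.14],[0,0,-0.2],[0,0,-0.25],[0,0,-0.29],[0,0,-0.32],[0,0,-0.333],[0,0,-0.333],[0,0,-0.333]])

```text
time: 6.03
position: [0.6259, -0.0681, 0.1978]
tool_rot: [3.141, 0.069, -0.002]
ft_force: [-0.6, -0.7, 0.6]
grip_width: 0.574
grip_force: 0.0
```

Run:
```python
from h import *
s=st();im=get_image("wrist");cv2.imwrite("pics/w3.png",im[:,:,::-1]);goal(s,(.628,-.068),.098,2.5)
```

```text
6.03 pos [ 0.6259 -0.0681  0.1978] ft [-0.58 -0.74  0.59] w 50.0 gf 0.0
xyz mm [ 2.3 -0.1 99.8] dr [0.0003 0.0013 0.0006]
```

View pics/w3.png

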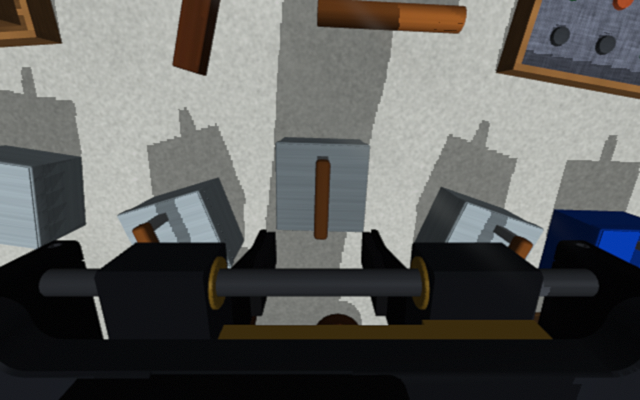

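Tin 2's bar, (323,160) to (321,238), is centred and aligned with the jaws. I'll go down, grip and lift.

Call:
send_rows(xyz=[[2,1,5],[2,1,18],[2,1,36],[2,1,54],[2,1,70],[2,1,83],[2,1,92],[2,1,98],[2,1,100],[2,1,100]], dr=[[0,0,0],[0,0,0],[0,0,0],[0,0,0],[0,0,0],[0,0,0],[0,0,0],[0,0,0],[0,0,0],[0,0,0]])

```text
time: 6.92
position: [0.6282, -0.0693, 0.0983]
tool_rot: [3.141, 0.068, -0.0]
ft_force: [0.0, -0.0, 0.4]
grip_width: 0.578
grip_force: 0.0
```

Call:
send_rows(xyz=[[0,0,0],[0,0,0],[0,0,0],[0,0,0],[0,0,0],[0,0,0],[0,0,0],[0,0,0],[0,0,0],[0,0,0]], dr=[[0,0,0],[0,0,0],[0,0,0],[0,0,0],[0,0,0],[0,0,0],[0,0,0],[0,0,0],[0,0,0],[0,0,0]], jaw=0)

```text
time: 7.75
position: [0.6282, -0.0695, 0.0985]
tool_rot: [3.14, 0.069, -0.0]
ft_force: [0.2, -1.0, 0.4]
grip_width: 0.137
grip_force: 39.9
```

Call:
send_rows(xyz=[[0,0,-3],[0,0,-8],[0,0,-14],[0,0,-20],[0,0,-25],[0,0,-28],[0,0,-30],[0,0,-30],[0,0,-30],[0,0,-30]], dr=[[0,0,0],[0,0,0],[0,0,0],[0,0,0],[0,0,0],[0,0,0],[0,0,0],[0,0,0],[0,0,0],[0,0,0]])

```text
time: 8.58
position: [0.6279, -0.0692, 0.1282]
tool_rot: [3.141, 0.069, -0.001]
ft_force: [-0.3, -0.5, -2.1]
grip_width: 0.13
grip_force: 39.9
```

Tin 2 is light too. I'll put it back and go to tin 3.

Call:
send_rows(xyz=[[0,0,3],[0,0,8],[0,0,14],[0,0,20],[0,0,24],[0,0,27],[0,0,29],[0,0,30],[0,0,30],[0,0,30]], dr=[[0,0,0],[0,0,0],[0,0,0],[0,0,0],[0,0,0],[0,0,0],[0,0,0],[0,0,0],[0,0,0],[0,0,0]])

```text
time: 9.42
position: [0.6285, -0.0691, 0.0987]
tool_rot: [-3.141, -0.069, -0.001]
ft_force: [0.3, -0.6, -3.1]
grip_width: 0.129
grip_force: 39.9
```

Call:
send_rows(xyz=[[0,0,0],[0,0,0],[0,0,0],[0,0,0],[0,0,-10],[0,0,-30],[0,0,-55],[0,0,-80],[0,0,-95],[0,0,-100]], dr=[[0,0,0],[0,0,0],[0,0,0],[0,0,0],[0,0,0],[0,0,0],[0,0,0],[0,0,0],[0,0,0],[0,0,0]], jaw=50)

```text
time: 10.25
position: [0.6301, -0.0691, 0.2031]
tool_rot: [3.14, 0.069, 0.01]
ft_force: [0.8, -0.4, -0.8]
grip_width: 0.568
grip_force: 0.0
```

Call:
send_rows(xyz=[[-4,-12,0],[-12,-34,0],[-21,-58,0],[-31,-84,0],[-40,-110,0],[-47,-130,0],[-51,-141,0],[-53,-146,0],[-54,-148,0],[-54,-148,0]], dr=[[0,0,-0.03],[0,0,-0.08],[0,0,-0.14],[0,0,-0.19],[0,0,-0.24],[0,0,-0.275],[0,0,-0.295],[0,0,-0.305],[0,0,-0.305],[0,0,-0.305]])

```text
time: 11.08
position: [0.568, 0.0755, 0.1984]
tool_rot: [3.094, 0.543, -0.0]
ft_force: [-0.1, -0.9, -0.2]
grip_width: 0.573
grip_force: 0.0
```

Run:
```python
from h import *
s=st();im=get_image("wrist");cv2.imwrite("pics/w4.png",im[:,:,::-1]);goal(s,(.568,.076),.098,20)
```

```text
11.08 pos [0.568  0.0755 0.1984] ft [-0.15 -0.87 -0.22] w 49.8 gf 0.0
xyz mm [  0.2  -0.6 100.4] dr [ 0.0007  0.0001 -0.0014]
```

View pics/w4.png

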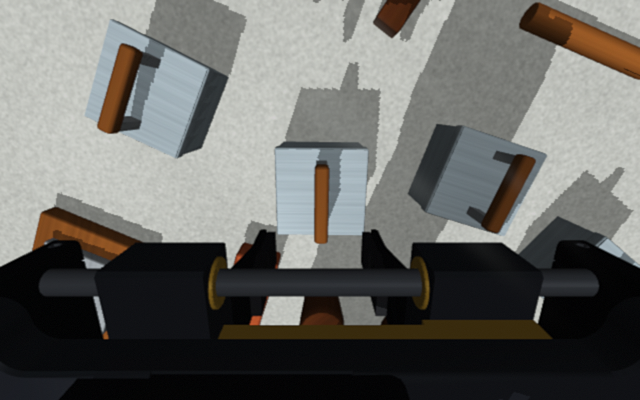

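Tin 3's bar, (322,165) to (321,242), is centred and aligned with the jaws.

Call:
send_rows(xyz=[[0,1,5],[0,1,18],[0,1,36],[0,1,54],[0,1,70],[0,1,83],[0,1,92],[0,1,98],[0,1,100],[0,1,100]], dr=[[0,0,0],[0,0,0],[0,0,0],[0,0,0],[0,0,0],[0,0,0],[0,0,0],[0,0,0],[0,0,0],[0,0,0]])

```text
time: 11.97
position: [0.5682, 0.0753, 0.0983]
tool_rot: [-3.094, -0.545, 0.0]
ft_force: [0.2, -0.1, 0.5]
grip_width: 0.578
grip_force: 0.0
```

Call:
send_rows(xyz=[[0,0,0],[0,0,0],[0,0,0],[0,0,0],[0,0,0],[0,0,0],[0,0,0],[0,0,0],[0,0,0],[0,0,0]], dr=[[0,0,0],[0,0,0],[0,0,0],[0,0,0],[0,0,0],[0,0,0],[0,0,0],[0,0,0],[0,0,0],[0,0,0]], jaw=0)

```text
time: 12.8
position: [0.5685, 0.0744, 0.0987]
tool_rot: [3.093, 0.544, 0.001]
ft_force: [1.0, -3.6, 1.1]
grip_width: 0.132
grip_force: 40.0
```

Call:
send_rows(xyz=[[0,0,-3],[0,0,-8],[0,0,-14],[0,0,-20],[0,0,-25],[0,0,-28],[0,0,-30],[0,0,-30],[0,0,-30],[0,0,-30]], dr=[[0,0,0],[0,0,0],[0,0,0],[0,0,0],[0,0,0],[0,0,0],[0,0,0],[0,0,0],[0,0,0],[0,0,0]])

```text
time: 13.63
position: [0.5678, 0.0752, 0.1282]
tool_rot: [3.094, 0.545, -0.001]
ft_force: [-0.9, 0.9, -7.6]
grip_width: 0.135
grip_force: 40.0
```

Tin 3 is the loaded one, at about 8 N. I'll lift it above everything else and carry it to the tray.

Call:
send_rows(xyz=[[0,0,-3],[0,0,-12],[0,0,-26],[0,0,-42],[0,0,-58],[0,0,-74],[0,0,-90],[0,0,-101],[0,0,-108],[0,0,-110]], dr=[[0,0,0],[0,0,0],[0,0,0],[0,0,0],[0,0,0],[0,0,0],[0,0,0],[0,0,0],[0,0,0],[0,0,0]])

```text
time: 14.47
position: [0.5688, 0.0756, 0.2402]
tool_rot: [3.093, 0.545, 0.004]
ft_force: [0.8, 0.5, -6.6]
grip_width: 0.13
grip_force: 40.0
```

Call:
send_rows(xyz=[[-3,3,0],[-10,8,0],[-20,17,0],[-33,28,0],[-49,41,0],[-69,58,0],[-89,74,0],[-112,94,0],[-134,113,0],[-157,132,0]], dr=[[0,0,0],[0,0,0],[0,0,0],[0,0,0],[0,0,0],[0,0,0],[0,0,0],[0,0,0],[0,0,0],[0,0,0]])

```text
time: 15.3
position: [0.4636, -0.1039, 0.2374]
tool_rot: [-3.094, -0.544, 0.003]
ft_force: [1.0, -0.9, -6.8]
grip_width: 0.129
grip_force: 40.0
```

Call:
send_rows(xyz=[[-23,19,0],[-46,39,0],[-69,58,0],[-92,77,0],[-112,94,0],[-131,110,0],[-148,124,0],[-159,134,0],[-167,141,0],[-171,143,0]], dr=[[0,0,0.01],[0,0,0.03],[0,0,0.06],[0,0,0.09],[0,0,0.12],[0,0,0.15],[0,0,0.18],[0,0,0.21],[0,0,0.24],[0,0,0.25]])

```text
time: 16.13
position: [0.353, -0.2965, 0.2382]
tool_rot: [3.138, 0.149, -0.001]
ft_force: [-0.1, 0.7, -7.6]
grip_width: 0.131
grip_force: 40.0
```

Run:
```python
from h import *
s=st();im=get_image("scene");cv2.imwrite("pics/s5.png",cv2.resize(im[150:300,180:440,::-1],None,fx=3,fy=3));goal(s,(.354,-.296),.105,5.5)
```

```text
16.13 pos [ 0.353  -0.2965  0.2382] ft [-0.08  0.73 -7.58] w 11.4 gf 40.0
xyz mm [  1.1  -0.4 133.2] dr [ 0.      0.0004 -0.0009]
```

View pics/s5.png

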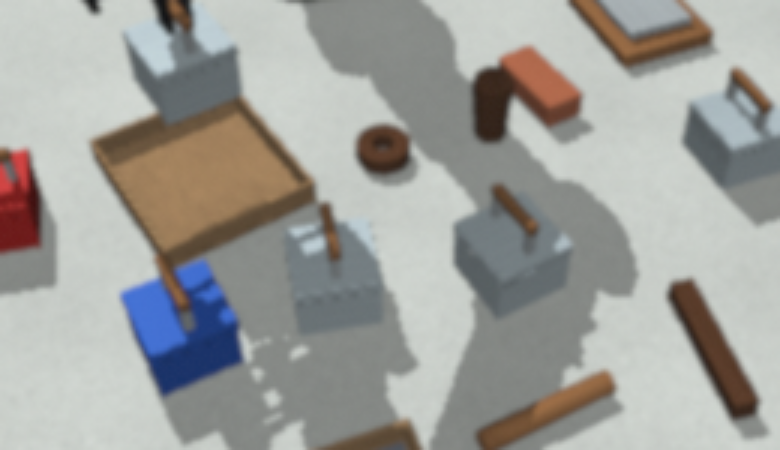

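The tin hangs upright over the tray, and the other tins stand where they were. I'll lower it gently.

Call:
send_rows(xyz=[[0,0,5],[0,0,16],[0,0,32],[0,0,50],[0,0,68],[0,0,85],[0,0,99],[0,0,109],[0,0,116],[0,0,120]], dr=[[0,0,0],[0,0,0],[0,0,0],[0,0,0],[0,0,0],[0,0,0],[0,0,0],[0,0,0],[0,0,0],[0,0,0]])

```text
time: 17.02
position: [0.3539, -0.2942, 0.1174]
tool_rot: [-3.137, -0.157, 0.002]
ft_force: [-0.6, 0.4, -6.9]
grip_width: 0.13
grip_force: 40.0
```

Call:
send_rows(xyz=[[0,0,2],[0,0,4],[0,0,6],[0,0,8],[0,0,10],[0,0,12],[0,0,13],[0,0,14],[0,0,15],[0,0,15]], dr=[[0,0,0],[0,0,0],[0,0,0],[0,0,0],[0,0,0],[0,0,0],[0,0,0],[0,0,0],[0,0,0],[0,0,0]])

```text
time: 17.85
position: [0.3539, -0.2954, 0.1036]
tool_rot: [3.137, 0.155, 0.0]
ft_force: [0.1, 0.3, -7.0]
grip_width: 0.129
grip_force: 40.0
```

Call:
send_rows(xyz=[[0,0,0.5],[0,0,1],[0,0,1.5],[0,0,1.5],[0,0,1.5],[0,0,1.5],[0,0,1.5],[0,0,1.5],[0,0,1.5],[0,0,1.5]], dr=[[0,0,0],[0,0,0],[0,0,0],[0,0,0],[0,0,0],[0,0,0],[0,0,0],[0,0,0],[0,0,0],[0,0,0]])

```text
time: 18.68
position: [0.354, -0.2957, 0.1035]
tool_rot: [3.137, 0.155, 0.001]
ft_force: [-4.0, 1.2, 4.7]
grip_width: 0.133
grip_force: 40.0
```

The tin is on the floor of the tray. I'll release it and rise.

Call:
send_rows(xyz=[[0,0,-1],[0,0,-1],[0,0,-1],[0,0,-1],[0,0,-1],[0,0,-1],[0,0,-10],[0,0,-30],[0,0,-55],[0,0,-80]], dr=[[0,0,0],[0,0,0],[0,0,0],[0,0,0],[0,0,0],[0,0,0],[0,0,0],[0,0,0],[0,0,0],[0,0,0]], jaw=50)

```text
time: 19.52
position: [0.3536, -0.2949, 0.1832]
tool_rot: [-3.137, -0.155, 0.001]
ft_force: [0.8, 0.5, -0.5]
grip_width: 0.575
grip_force: 0.0
```

Call:
send_rows(xyz=[[0,0,-20],[0,0,-30],[0,0,-35],[0,0,-35],[0,0,-35],[0,0,-35],[0,0,-35],[0,0,-35],[0,0,-35],[0,0,-35]], dr=[[0,0,0],[0,0,0],[0,0,0],[0,0,0],[0,0,0],[0,0,0],[0,0,0],[0,0,0],[0,0,0],[0,0,0]])

```text
time: 20.35
position: [0.3537, -0.2951, 0.2167]
tool_rot: [-3.137, -0.155, 0.001]
ft_force: [-0.6, 0.5, -0.6]
grip_width: 0.571
grip_force: 0.0
```

Run:
```python
from h import *
s=st();im=get_image("side");cv2.imwrite("pics/s6.png",cv2.resize(im[120:320,190:430,::-1],None,fx=3,fy=3))
```

```text
20.35 pos [ 0.3537 -0.2951  0.2167] ft [-0.58  0.53 -0.57] w 49.7 gf 0.0
```

View pics/s6.png

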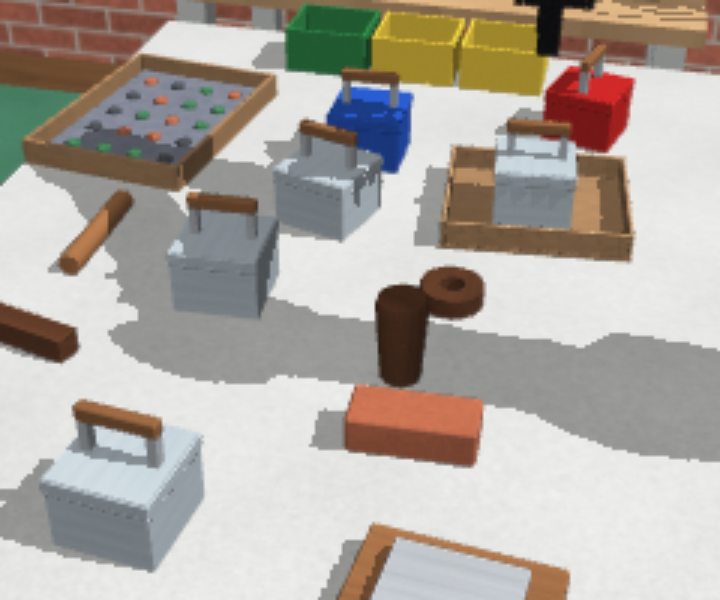

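The loaded tin stands upright in the middle of the tray at about (535,180), with the gripper clear of it. The other tins and the bystanders are in place, so I'm handing in.

```bash
python3 -c "
from bench import *
print(close_job())"
```

```text
the job is handed in; nothing more can be done
None
```

I found the loaded tin (about 8 N on the third lift) and stood it upright in the middle of the tray. The two light tins I lifted are back where they stood, the bystanders look untouched, and the job is handed in; no verdict came back.

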